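Set the casting rings on their crucible formers in order of size

ROBOT

A 6-joint arm with a two-finger parallel gripper is mounted at the origin on a cart in front of the work surface, level with it; the furniture and walls round the work are solid. World frame = base frame: x ahead of the robot, y to its left, z up, the work surface at z = 0. Lengths are in mm, angles in rad, forces in N, time in s.
With the tool pointing down it reaches from about 350 to 875 mm from the base axis. Payload 4.2 kg.
Tool frame: the origin (TCP) lies at the very end of the fingers, on their centre line; the grasp point (between the pads) lies arm.grip_point_offset behind it (arm.grip_point_offset is the distance from the TCP to the grasp point, in mm); z points along the fingers, y is the line along which they close (so a half turn about z gives the same grasp; the last joint's range is limited). The gripper opens to 85 mm and grips with 20 to 120 N. Pads are 22 mm wide; open, the fingers measure 114 mm over their backs; the gripper's body (76 mm by 85 mm) begins 54 mm behind the grasp point. The pads swing forward as they close: fully open they stand 13 mm farther back than shut.
Start: joints at [-0.971, 0.385, 0.008, 0, -1.194, -0.259], TCP at [208.915, -589.028, 231.312] pointing down, gripper open.
Joint ranges: [-3.14, 3.14], [-1.21, 2.06], [-1.07, 1.41], [-3.16, 2.05], [-2.99, -0.16], [-3.1, 3.1]. Speed limits (rad/s): [2.79, 2.79, 3.14, 3.14, 3.14, 3.14].

INTERFACE

Orientations are given as a unit quaternion [x, y, z, w].
In Python, from bench import arm, cams, ticket gives the robot as it stands.
- The arm moves only by the tool servo_tool, never from a script. Its argument "commands" is a list that holds one entry, the list of rows, each a list of 7 numbers: the closure in counts, from 0 (fully open) to 255 (shut), then the shift along the tool's x, y, z in m, then the turn, a rotation vector about the tool's x, y, z in degrees. In form: [[[grip, x, y, z, ax, ay, az], ...]]. A call has 1 to 10 rows; each row shifts and turns the commanded pose from where the row before left it, along the tool's axes as they then stand; what a row does not reach is not made up. A row lasts 1/12 s, in which the tool goes at most 41.7 mm and 7.16 degrees, less where a joint would pass 70% of its speed; a pose out of reach is approached as far as the arm can. A call with a gripper value outside its range is refused whole. The fingers move at their own pace and stop on an object; the grip force is fixed at half the most. Time passes only in rows, so rows that do not move let the fingers close. It gives the time, the measured TCP pose, the force, the opening and the grip force at its end, in the units of the state.
- arm.read_state(): the state, without advancing time (a new reading comes with each control period).
- cams.get_image(name): name is "scene" or "top" or "wrist"; returns a dict with "frame" (384x512x3 uint8, blue, green, red), "K" (3x3 intrinsics, pixels), "k1" (the pictures are not rectified: a ray, as slopes to the right and down, at radius r is drawn at 1 + k1 r^2 times it, then the intrinsics apply), "T" (4x4, takes a point from camera to world coordinates). Camera axes: x right, y up, looking along -z (the intrinsics and any distortion apply to the point x, -y, -z); pixel columns grow to the right and rows downward; lengths in mm; the calibration is good to about 2 mm. A picture is of the moment at which its call begins. There is no depth.
- ticket.job_done(): hands the job in; it is judged then, once.
The state is a dict: "clock": time; "joints": joint angles; "joint_vel": joint speeds; "joint_efforts": joint torques, N m; "position": TCP position; "ee_rot": TCP orientation; "contact_force": force on the tool from outside, world axes, zero at the start; "wrist_torque": the same for the moment, N m; "gripper_width": finger opening in mm; "grasp_force": force on a finger pad.
Only numpy, scipy, OpenCV 4.12 (cv2) and the standard library are available. Lean on these libraries where they do the work, as an engineer would, in place of code of your own. Each camera call takes 0.05 s, during which the arm holds its last target. There are 200 camera calls.

TASK

The wax patterns on the white board are sprued and ready for investing: line the four steel casting rings up along the board in order of size, each one lowered over the rubber former of its own size, smallest ring at the end with the smallest former and largest at the other. Every ring must be fully down and flat on its former's rim, and neither the rings nor the gripper may knock the green and blue wax patterns.

Things in the scene. Friction and masses are not known exactly. Their poses are not given: they have to be found in the camera images.
- ring_1: smallest of four loose plain pale grey steel casting rings: upright tubes, open at both ends, wall 2.5 mm. Outer diameter 34 mm, height 38 mm, 0.06 to 0.11 kg. Origin: centre of its underside, z up along its axis (yaw has no meaning). The rings start upright on a shallow square teal plastic tray (220 mm wide, floor 2 mm above the bench, rim 8 mm high)
- ring_2: second smallest ring: outer diameter 43 mm, height 44 mm, 0.08 to 0.15 kg; otherwise as ring_1. The rings start roughly at the corners of a 104 mm square, any ring at any corner; near the middle of the square stands a small loose glass dish (33 mm across, 27 mm high), which is not part of the job
- ring_3: second largest ring: outer diameter 52 mm, height 50 mm, 0.11 to 0.20 kg; otherwise as ring_1
- ring_4: largest ring: outer diameter 61 mm, height 56 mm, 0.14 to 0.27 kg; otherwise as ring_1
- seat_1 (a point): centre of ring_1's seat on the smallest (rim diameter 42 mm) of four red-brown rubber crucible formers. The point lies on the former's axis, level with the top of its flat rim, 18 mm above the bench, where the ring's underside comes to rest. x along the row from smallest to largest former, z up. Seat 1 to 2: 56.5 mm, 2 to 3: 65.5 mm, 3 to 4: 74.5 mm, in a straight line
- seat_2 (a point): centre of ring_2's seat on the second smallest former (rim diameter 51 mm); as seat_1. Inside its ring every former rises above the rim as a plug 4 mm high with 2.5 mm clearance all round, then narrows by 8 mm in radius over the next 13 mm, so that it centres the ring
- seat_3 (a point): centre of ring_3's seat on the second largest former (rim diameter 60 mm); as seat_1. Seated rings stand 18 mm apart along the row; fingers that close across the row (along point y) have free room
- seat_4 (a point): centre of ring_4's seat on the largest former (rim diameter 69 mm); as seat_1
- wax: the four green and blue wax patterns on the formers, one fixed, hard, fragile body. They end 7 mm or more below the top of the seated ring and reach 5, 6, 12 and 18 mm from the axis of former 1, 2, 3 and 4. Origin: centre of the fixed white board (264 x 90 mm, top 12 mm above the bench) at bench height; x along the row, small to large. The board may point any way
Things that resemble listed ones, but are neither listed nor needed, are in the scene too. Leave any pink look-alike of the ring_4 alone. What is shaped like the ring_1 but yellow is not meant.

How it is judged:
By the outcome, as a careful person would: the job done as asked, in the order asked, and still so for the second after the job is handed in, with the robot touching nothing.
It also fails if it takes over 120 s, if anything falls off the work surface, if the arm or the gripper's body presses on something with over 40 N, if the wrist force passes 120 N, or if a joint passes its speed limit or range.

## Working session

There is one attempt and no reset: what is moved stays moved. The work goes in short steps, Python scripts to look and compute and a tool call to move; the robot and the scene stay as the last step left them, time stands still between calls to the robot, and variables do not carry over. Pictures are saved under pics/ and viewed, at most 14 in all, crops included, and the job is handed in when it is done.

Besides the shell and the picture viewer there is one more tool, called after "Request:" as name(argument=value, ...) on one line, values as JSON. servo_tool: Moves the arm, as the interface text tells. Its arguments: {"type":"object","properties":{"commands":{"type":"array","items":{"type":"array","items":{"type":"array","items":{"type":"number"}}}}},"required":["commands"]}

```bash
mkdir -p pics; ls; cat > h.py <<'E'
import numpy as np, cv2
from bench import arm, cams, ticket
def grab(n,f):
    d=cams.get_image(n); cv2.imwrite('pics/'+f+'.png',d['frame']); np.savez('pics/'+f+'.npz',K=d['K'],k1=d['k1'],T=d['T'],frame=d['frame']); return d
def ld(f): return np.load('pics/'+f+'.npz')
def world(d,u,v,z):
    K=d['K'];k1=float(d['k1'])
    p=cv2.undistortPoints(np.array([[[u,v]]],float),K,np.array([k1,0,0,0,0.]))[0,0]
    T=d['T'];r=T[:3,:3]@np.array([p[0],-p[1],-1]);o=T[:3,3]
    return (o+r*(z-o[2])/r[2])
def pix(d,P):
    T=d['T'];q=T[:3,:3].T@(np.array(P,float)-T[:3,3]);x,y=q[0]/-q[2],-q[1]/-q[2];s=1+float(d['k1'])*(x*x+y*y)
    K=d['K'];return K[0,0]*x*s+K[0,2],K[1,1]*y*s+K[1,2]
E
python3 - <<'E'
from h import *
for n in ['top','scene']:
    d=grab(n,n+'0'); print(n,d['K'].round(1).tolist(),d['k1'],d['T'].round(2).tolist())
s=arm.read_state();print(s); print(arm.grip_point_offset)
im=[cv2.imread('pics/%s0.png'%n) for n in ['top','scene']]
E
```

```text
pics
top [[441.1, 0.0, 253.9], [0.0, 441.1, 190.6], [0.0, 0.0, 1.0]] -0.15577071654796043 [[-0.0, 1.0, -0.09, 497.47], [-1.0, -0.0, 0.03, 2.65], [0.03, 0.09, 1.0, 1173.71], [0.0, 0.0, 0.0, 1.0]]
scene [[415.5, 0.0, 260.7], [0.0, 415.5, 190.6], [0.0, 0.0, 1.0]] -0.03655055319857264 [[-0.77, 0.24, -0.59, 49.81], [-0.64, -0.33, 0.7, 656.24], [-0.02, 0.91, 0.41, 433.85], [0.0, 0.0, 0.0, 1.0]]
{'clock': 0.1, 'joints': array([-9.71404563e-01,  3.85496849e-01,  6.75827539e-03, -3.91333394e-04,
       -1.19401156e+00, -2.58591438e-01]), 'joint_vel': array([ 2.38401079e-06, -7.89188827e-04,  4.49158975e-03,  1.24695310e-03,
        1.02605456e-03, -4.40056663e-04]), 'joint_efforts': array([-3.39385415e-04, -3.93319952e+01,  1.88929296e+01,  4.19797227e+00,
       -2.57839194e-03,  3.15853796e-06]), 'position': array([ 208.7268042 , -588.56446974,  230.32543131]), 'ee_rot': array([-1.69505521e-01,  9.85528737e-01,  9.64031347e-04, -2.40956020e-04]), 'contact_force': array([ 0.04029754, -0.04969324,  0.06340167]), 'wrist_torque': array([-0.0004501 , -0.03960538,  0.00526924]), 'grasp_force': 0.0, 'gripper_width': 85.58954464492308}
18.700000000000003
```

View pics/top0.png

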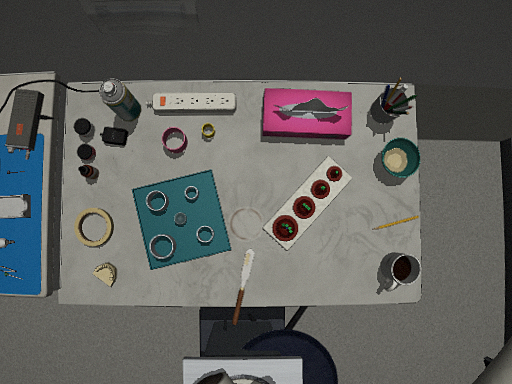

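View pics/scene0.png

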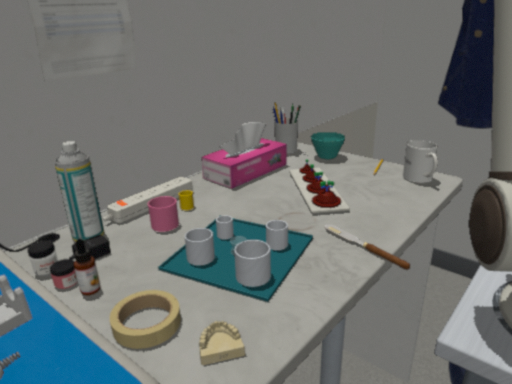

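The top view shows the tray with four rings around (181,219), and the board running from its small end (334,173) to its large end (285,228). The pink and yellow look-alikes stand at (175,141) and (208,131). Next I'll enlarge the work area.

```bash
python3 - <<'E'
from h import *
f=ld('top0')['frame'][150:275,125:360]; cv2.imwrite('pics/c1.png',cv2.resize(f,None,fx=3.4,fy=3.4,interpolation=cv2.INTER_CUBIC))
E
```

```text
(no output)
```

View pics/c1.png

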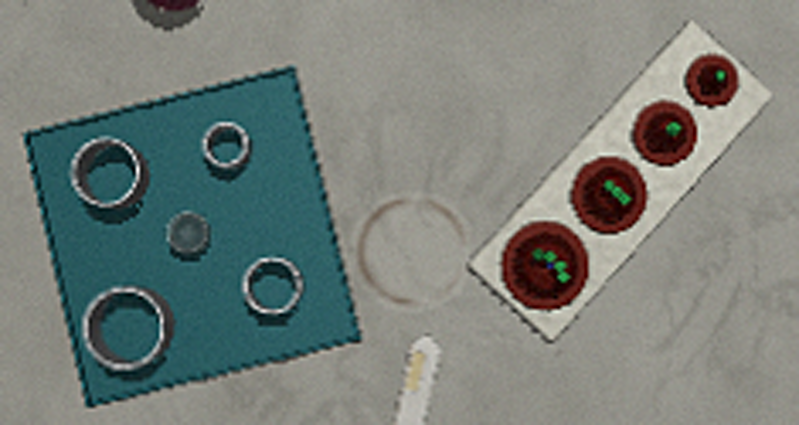

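```bash
python3 - <<'E'
from h import *
d=ld('top0')
def W(x,y,z): return world(d,(x+.5)/3.4-.5+125,(y+.5)/3.4-.5+150,z)
R=[W(226,145,40),W(272,286,46),W(106,173,52),W(126,328,58)]
F=[W(712,79,18),W(664,132,18),W(610,194,18),W(545,264,18)]
C=[W(*c,12) for c in[(692,20),(772,96),(551,342),(470,265)]]
T=[W(*c,8) for c in[(24,133),(295,68),(360,340),(90,406)]]
for n,l in zip('RFCT',(R,F,C,T)):
    print(n,np.round([p[:2] for p in l],1).tolist())
F=np.array(F)[:,:2]; s=np.array([0,56.5,122,196.5])
print(np.linalg.norm(np.diff(F,axis=0),axis=1))
v=np.polyfit(s,F,1)[0];u=v/np.linalg.norm(v);print('ang',np.degrees(np.arctan2(u[1],u[0])),np.linalg.norm(v))
o=(F-s[:,None]*u).mean(0);print('seats',(o+s[:,None]*u).round(1).tolist())
C=np.array(C)[:,:2];print('board',C.mean(0), 'fitcentre?',o,u)
print('dish',W(188,234,29)); d=grab('wrist','w0');print(d['K'],d['k1'],d['T'].round(3).tolist())
s=arm.read_state();from scipy.spatial.transform import Rotation as Ro
M=np.eye(4);M[:3,:3]=Ro.from_quat(s['ee_rot']).as_matrix();M[:3,3]=s['position'];print((np.linalg.inv(M)@d['T']).round(3).tolist());print(M.round(3).tolist())
E
```

```text
R [[590.2, 133.1], [483.7, 97.2], [568.1, 222.1], [452.5, 204.7]]
F [[643.7, -243.5], [601.9, -204.6], [553.6, -161.6], [499.7, -110.5]]
C [[691.4, -229.7], [631.0, -292.7], [439.4, -115.4], [499.2, -52.9]]
T [[602.3, 296.3], [653.2, 83.3], [441.5, 32.2], [390.0, 241.6]]
[57.02073834 64.67652416 74.23886575]
ang 137.36313387216933 0.9959253025144696
seats [[643.7, -243.6], [602.1, -205.3], [554.0, -160.9], [499.1, -110.5]]
board [ 565.26989783 -172.69059255] fitcentre? [ 643.70143885 -243.55634857] [-0.73566141  0.67734946]
dish [522.98923705 162.94056346  29.        ]
[[301.49275182   0.         252.27042017]
 [  0.         301.49275182 188.46723749]
 [  0.           0.           1.        ]] -0.05990768368078491 [[-0.334, -0.907, -0.256, 143.906], [0.943, -0.321, -0.091, -611.133], [0.001, -0.272, 0.962, 372.912], [0.0, 0.0, 0.0, 1.0]]
[[-0.0, 0.962, 0.272, 68.651], [1.0, -0.0, 0.001, 0.714], [0.001, 0.272, -0.962, -142.419], [0.0, 0.0, 0.0, 1.0]]
[[-0.943, -0.334, -0.001, 208.757], [-0.334, 0.943, 0.002, -588.654], [0.0, 0.002, -1.0, 230.484], [0.0, 0.0, 0.0, 1.0]]
```

The top-view estimates agree with the stated spacings to about 1 mm, and the row points at 137.4°. I'll turn the tool so its x axis lies along the row, which also clears the dish, and use that one orientation for everything.

Request:
servo_tool(commands=[[[70,0,0,0,0,0,6.9],[70,0,0,0,0,0,6.9],[70,0,0,0,0,0,6.9],[70,0,0,0,0,0,6.9],[70,0,0,0,0,0,6.9],[70,0,0,0,0,0,6.9],[70,0,0,0,0,0,6.9],[70,0,0,0,0,0,6.9],[70,0,0,0,0,0,6.9]]])

```text
clock: 0.9
position: [208.8, -588.8, 230.8]
ee_rot: [0.366, 0.931, 0.0, -0.0]
contact_force: [0.6, -0.1, -0.4]
gripper_width: 62.1
grasp_force: 0.0
```

Request:
servo_tool(commands=[[[70,0.0087,0.0329,0.002,0,0,0],[70,0.0087,0.0329,0.002,0,0,0],[70,0.0087,0.0329,0.002,0,0,0],[70,0.0087,0.0329,0.002,0,0,0],[70,0.0087,0.0329,0.002,0,0,0],[70,0.0087,0.0329,0.002,0,0,0],[70,0.0087,0.0329,0.002,0,0,0],[70,0.0087,0.0329,0.002,0,0,0],[70,0.0087,0.0329,0.002,0,0,0],[70,0.0087,0.0329,0.002,0,0,0]]])

```text
clock: 1.73
position: [367.7, -286.3, 211.2]
ee_rot: [0.363, 0.932, 0.0, -0.0]
contact_force: [0.7, -0.3, 0.4]
gripper_width: 62.0
grasp_force: 0.0
```

Request:
servo_tool(commands=[[[70,0.0087,0.0329,0.002,0,0,0],[70,0.0087,0.0329,0.002,0,0,0],[70,0.0087,0.0329,0.002,0,0,0],[70,0.0087,0.0329,0.002,0,0,0],[70,0.0087,0.0329,0.002,0,0,0],[70,0.0087,0.0329,0.002,0,0,0],[70,0.0087,0.0329,0.002,0,0,0],[70,0.0087,0.0329,0.002,0,0,0],[70,0.0087,0.0329,0.002,0,0,0],[70,0.0087,0.0329,0.002,0,0,0]]])

```text
clock: 2.57
position: [526.2, 14.9, 191.1]
ee_rot: [0.363, 0.932, -0.0, -0.0]
contact_force: [-0.3, -0.6, -0.0]
gripper_width: 62.2
grasp_force: 0.0
```

Request:
servo_tool(commands=[[[70,0.0087,0.0329,0.002,0,0,0],[70,0.0087,0.0329,0.002,0,0,0],[70,0.0087,0.0329,0.002,0,0,0],[70,0.0087,0.0329,0.002,0,0,0],[70,0,0,0,0,0,0],[70,0,0,0,0,0,0]]])

```text
clock: 3.07
position: [589.4, 135.1, 182.1]
ee_rot: [0.362, 0.932, -0.001, -0.001]
contact_force: [-0.5, -1.2, -0.0]
gripper_width: 62.2
grasp_force: 0.0
```

```bash
cat >> h.py <<'E'
from scipy.spatial.transform import Rotation as Ro
def tool():
    s=arm.read_state();M=np.eye(4);M[:3,:3]=Ro.from_quat(s['ee_rot']).as_matrix();M[:3,3]=s['position'];return M
def goal(P):
    "shift in tool axes (mm) from the measured TCP to world point P"
    M=tool();return (M[:3,:3].T@(np.array(P,float)-M[:3,3])).round(1)
E
python3 - <<'E'
from h import *
d=grab('wrist','w1');cv2.imwrite('pics/w1b.png',cv2.resize(d['frame'],(800,600),interpolation=cv2.INTER_CUBIC))
print(tool().round(4).tolist(),arm.read_state()['joints'].round(2),arm.read_state()['gripper_width'],arm.read_state()['clock'])
for P in [(590.2,133.1,40),(483.7,97.2,46),(568.1,222.1,52),(452.5,204.7,58)]: print(np.round(np.array(pix(d,P))*1.5625,0))
E
```

```text
[[-0.7369, 0.676, -0.0019, 588.8667], [0.676, 0.7369, -0.0007, 133.9324], [0.0009, -0.0018, -1.0, 182.3957], [0.0, 0.0, 0.0, 1.0]] [ 0.49  0.39 -0.12 -0.   -1.07 -2.8 ] 61.82554118964712 3.1167
[393. 280.]
[225. 193.]
[483. 153.]
[314.   5.]
```

View pics/w1b.png

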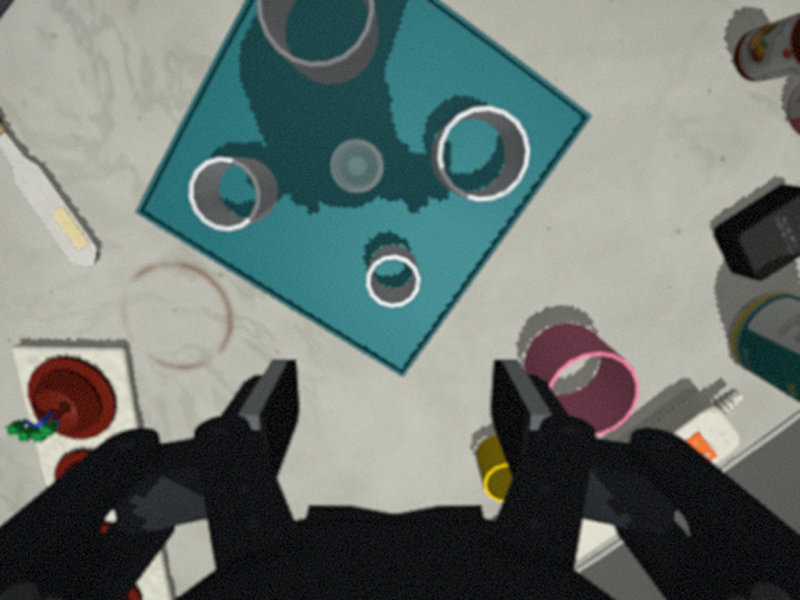

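The wrist view has ring 1's top at (392,281), ring 2's at (225,194) and ring 3's at (484,153). All are within a pixel of the predictions from the top camera, so the two calibrations agree. Now I'll pick ring 1.

Request:
servo_tool(commands=[[[70,-0.0016,0.0003,0.025,0,0,0],[70,0,0,0.035,0,0,0],[70,0,0,0.035,0,0,0],[70,0,0,0.035,0,0,0],[70,0,0,0.025,0,0,0],[70,0,0,0.013,0,0,0],[70,0,0,0.006,0,0,0],[130,0,0,0,0,0,0],[160,0,0,0,0,0,0],[200,0,0,0,0,0,0]]])

```text
clock: 3.95
position: [591.7, 132.9, 11.2]
ee_rot: [0.363, 0.932, 0.001, 0.001]
contact_force: [-0.6, -0.5, -0.3]
gripper_width: 33.0
grasp_force: 59.5
```

Request:
servo_tool(commands=[[[255,0,0,0,0,0,0],[255,0,0,0,0,0,0],[255,0,0,0,0,0,0],[255,0,0,0,0,0,0],[255,0,0,-0.002,0,0,0],[255,0,0,-0.01,0,0,0],[255,0,0,-0.01,0,0,0]]])

```text
clock: 4.53
position: [590.1, 132.6, 31.4]
ee_rot: [0.363, 0.932, -0.001, -0.001]
contact_force: [0.1, -0.3, -0.5]
gripper_width: 32.7
grasp_force: 59.6
```

Request:
servo_tool(commands=[[[255,0,0,-0.025,0,0,0],[255,0,0,-0.025,0,0,0],[255,0,0,-0.025,0,0,0],[255,-0.0267,-0.0219,0,0,0,0],[255,-0.0267,-0.0219,0,0,0,0],[255,-0.0267,-0.0219,0,0,0,0],[255,-0.0267,-0.0219,0,0,0,0],[255,-0.0267,-0.0219,0,0,0,0],[255,-0.0267,-0.0219,0,0,0,0],[255,-0.0267,-0.0219,0,0,0,0]]])

```text
clock: 5.37
position: [624.7, -108.0, 107.4]
ee_rot: [0.363, 0.932, 0.0, 0.0]
contact_force: [1.1, 0.7, -0.1]
gripper_width: 33.1
grasp_force: 59.6
```

Request:
servo_tool(commands=[[[255,-0.0267,-0.0219,0,0,0,0],[255,-0.0267,-0.0219,0,0,0,0],[255,-0.0267,-0.0219,0,0,0,0],[255,-0.0267,-0.0219,0,0,0,0],[255,0,0,0,0,0,0],[255,0,0,0,0,0,0],[255,0,0,0,0,0,0]]])

```text
clock: 5.95
position: [643.7, -243.1, 106.6]
ee_rot: [0.363, 0.932, 0.0, -0.0]
contact_force: [-0.7, 0.4, -1.1]
gripper_width: 32.7
grasp_force: 59.7
```

```bash
python3 - <<'E'
from h import *
d=grab('wrist','w2');cv2.imwrite('pics/w2b.png',cv2.resize(d['frame'],(800,600),interpolation=cv2.INTER_CUBIC))
M=tool();print(M.round(3).tolist())
seats=[[643.7, -243.6], [602.1, -205.3], [554.0, -160.9], [499.1, -110.5]]
for s in seats: print(np.round(np.array(pix(d,s+[18]))*1.5625,0))
print('ring top pred',np.array(pix(d,M[:3,3]+[0,0,30.7]))*1.5625, 'bot',np.array(pix(d,M[:3,3]+[0,0,-7.3]))*1.5625)
E
```

```text
[[-0.737, 0.676, 0.0, 643.891], [0.676, 0.737, 0.0, -242.382], [0.0, 0.0, -1.0, 106.675], [0.0, 0.0, 0.0, 1.0]]
[393. 302.]
[393. 190.]
[393.  42.]
[ 392. -143.]
ring top pred [394.9285661 427.6406287] bot [394.79951099 368.20165105]
```

View pics/w2b.png

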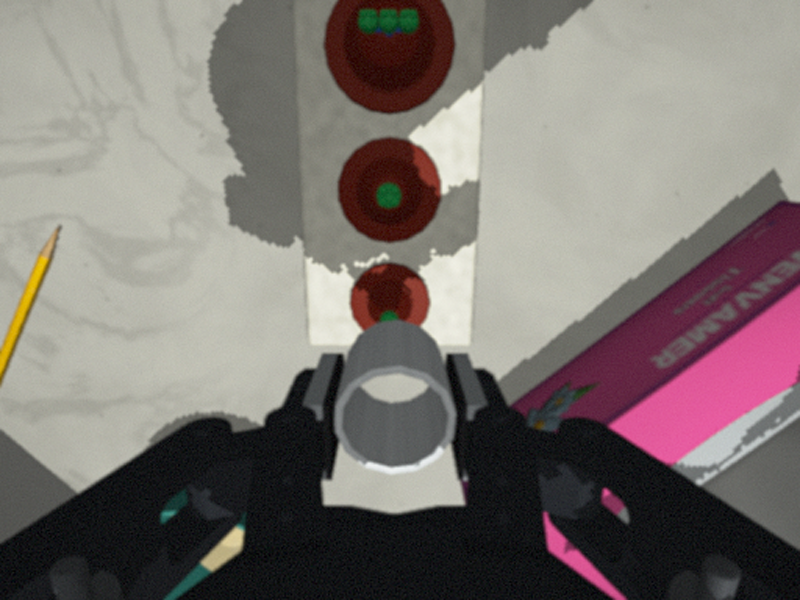

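The held ring's top is centred near (396,419). Formers 1 to 3 are at about (390,301), (390,190) and (390,44). I'll work out the shift from the ring to the seat within this one picture.

```bash
python3 - <<'E'
from h import *
d=ld('w2');M=tool();f=1.5625
def proj_c(c,r):
    a=np.linspace(0,2*np.pi,60);P=np.array([pix(d,(c[0]+r*np.cos(t),c[1]+r*np.sin(t),c[2])) for t in a])*f
    return P.min(0).round(1),P.max(0).round(1)
print(proj_c(M[:3,3]+[0,0,30.7],17))
for s,r in zip([[643.7,-243.6],[602.1,-205.3],[554.0,-160.9]],[21,25.5,30]): print(proj_c(s+[18],r))
A=world(d,396/f,419/f,106.7+30.7)
for (u,v),off in (((390,301),0),((390,190),56.5),((390,44),122)):
    B=world(d,u/f,v/f,18); print((M[:3,:3].T@(B-A)).round(1)-[off,0,0], B.round(1))
print((M[:3,:3].T@(A-M[:3,3])).round(1))
E
```

```text
(array([331.9, 370. ]), array([458. , 480.6]))
(array([351.7, 262.2]), array([433.6, 340.6]))
(array([339.6, 134.5]), array([445.6, 242.2]))
(array([326.1, -30.4]), array([459.4, 112.1]))
[ -2.7  -2.7 119.4] [ 642.3 -244.1   18. ]
[ -3.4  -2.5 119.4] [ 601.3 -206.3   18. ]
[ -4.   -2.3 119.4] [ 553.7 -162.2   18. ]
[  2.7   0.3 -30.7]
```

Request:
servo_tool(commands=[[[255,-0.0015,-0.0013,0.015,0,0,0],[255,0,0,0.02,0,0,0],[255,0,0,0.02,0,0,0],[255,0,0,0.01,0,0,0],[255,0,0,0.005,0,0,0],[255,0,0,0.005,0,0,0],[255,0,0,0,0,0,0]]])

```text
clock: 6.58
position: [644.4, -244.6, 31.2]
ee_rot: [0.363, 0.932, -0.0, -0.0]
contact_force: [-0.1, -0.8, -0.8]
gripper_width: 32.9
grasp_force: 59.7
```

Request:
servo_tool(commands=[[[255,0,0,0.001,0,0,0],[255,0,0,0.001,0,0,0],[255,0,0,0.001,0,0,0],[255,0,0,0,0,0,0]]])

```text
clock: 6.92
position: [644.4, -245.3, 28.8]
ee_rot: [0.363, 0.932, 0.0, 0.0]
contact_force: [0.3, 0.1, -1.0]
gripper_width: 32.7
grasp_force: 59.7
```

Request:
servo_tool(commands=[[[255,0,0,0.001,0,0,0],[255,0,0,0.001,0,0,0],[255,0,0,0,0,0,0]]])

```text
clock: 7.17
position: [644.5, -245.4, 27.0]
ee_rot: [0.363, 0.932, -0.0, 0.0]
contact_force: [-1.6, 1.1, 2.0]
gripper_width: 33.0
grasp_force: 59.9
```

Request:
servo_tool(commands=[[[255,0,0,0.001,0,0,0],[255,0,0,0,0,0,0],[255,0,0,0,0,0,0]]])

```text
clock: 7.42
position: [644.5, -245.4, 26.9]
ee_rot: [0.363, 0.932, -0.0, 0.0]
contact_force: [-2.7, 1.0, 7.4]
gripper_width: 33.0
grasp_force: 60.4
```

Request:
servo_tool(commands=[[[255,0.0008,0,0,0,0,0],[255,0,0,0,0,0,0],[255,0,0,0,0,0,0]]])

```text
clock: 7.67
position: [644.5, -245.3, 26.9]
ee_rot: [0.363, 0.932, -0.0, 0.001]
contact_force: [-0.9, -1.1, 5.2]
gripper_width: 33.0
grasp_force: 60.2
```

Request:
servo_tool(commands=[[[255,0,0,0.001,0,0,0],[255,0,0,0,0,0,0],[255,0,0,0,0,0,0]]])

```text
clock: 7.92
position: [644.5, -245.4, 26.9]
ee_rot: [0.363, 0.932, -0.0, 0.001]
contact_force: [-2.8, -0.0, 10.3]
gripper_width: 33.0
grasp_force: 60.7
```

Request:
servo_tool(commands=[[[200,0,0,-0.001,0,0,0],[160,0,0,0,0,0,0],[130,0,0,0,0,0,0],[90,0,0,0,0,0,0],[70,0,0,0,0,0,0],[70,0,0,-0.02,0,0,0],[70,0,0,-0.035,0,0,0],[70,0,0,-0.035,0,0,0]]])

```text
clock: 8.58
position: [642.4, -244.3, 113.8]
ee_rot: [0.363, 0.932, -0.0, -0.003]
contact_force: [-0.3, -0.1, 0.5]
gripper_width: 61.7
grasp_force: 0.0
```

Request:
servo_tool(commands=[[[70,0.02,0.02,-0.02,0,0,0],[70,0.03,0.02,-0.02,0,0,0],[70,0.03,0.02,0,0,0,0],[70,0.03,0.02,0,0,0,0],[70,0,0,0,0,0,0],[70,0,0,0,0,0,0],[70,0,0,0,0,0,0]]])

```text
clock: 9.17
position: [616.8, -111.2, 155.0]
ee_rot: [0.363, 0.932, -0.0, -0.0]
contact_force: [0.4, -0.1, 0.7]
gripper_width: 62.2
grasp_force: 0.0
```

```bash
python3 - <<'E'
from h import *
M=tool();print(M.round(3).tolist())
d=grab('scene','s1');t=grab('top','t1')
a=cv2.resize(d['frame'][130:220,250:370],(800,600),interpolation=cv2.INTER_CUBIC);cv2.imwrite('pics/s1b.png',a)
f=t['frame'][150:200,300:360];b=cv2.resize(f,None,fx=6,fy=6,interpolation=cv2.INTER_CUBIC)
a[:300,440:]=b;cv2.imwrite('pics/s1b.png',a)
E
```

```text
[[-0.737, 0.676, -0.0, 616.828], [0.676, 0.737, -0.0, -111.17], [0.0, -0.0, -1.0, 154.992], [0.0, 0.0, 0.0, 1.0]]
```

View pics/s1b.png

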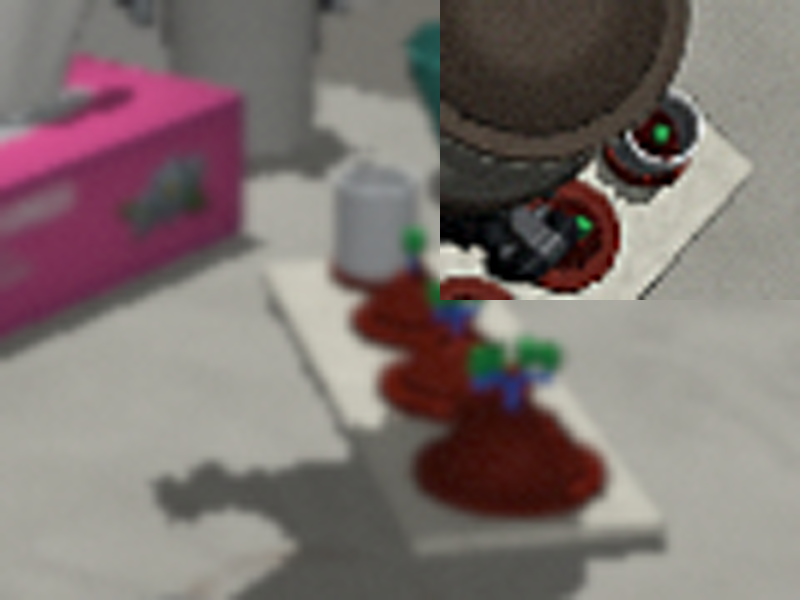

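Ring 1 stands upright on former 1: top edge at about (375,175) in the crop, red rim showing evenly under it. Now ring 2.

Request:
servo_tool(commands=[[[70,0.0299,0.008,0.005,0,0,0],[70,0.0299,0.008,0.005,0,0,0],[70,0.0299,0.008,0.005,0,0,0],[70,0.0299,0.008,0.005,0,0,0],[70,0.0299,0.008,0.005,0,0,0],[70,0.0299,0.008,0.005,0,0,0],[70,0.0299,0.008,0.005,0,0,0],[70,0.0299,0.008,0.005,0,0,0],[70,0,0,0.02,0,0,0],[70,0,0,0.03,0,0,0]]])

```text
clock: 10.1
position: [486.1, 99.3, 67.1]
ee_rot: [0.362, 0.932, 0.003, 0.003]
contact_force: [-0.2, 0.4, -0.2]
gripper_width: 62.1
grasp_force: 0.0
```

Request:
servo_tool(commands=[[[70,0,0,0.03,0,0,0],[70,0,0,0.015,0,0,0],[70,0,0,0.007,0,0,0],[70,0,0,0.003,0,0,0],[70,0,0,0,0,0,0],[70,0,0,0,0,0,0],[70,0,0,0,0,0,0]]])

```text
clock: 10.68
position: [484.9, 97.8, 11.4]
ee_rot: [0.363, 0.932, 0.001, 0.001]
contact_force: [-0.4, 0.9, -0.5]
gripper_width: 61.8
grasp_force: 0.0
```

Request:
servo_tool(commands=[[[110,0,0,0,0,0,0],[140,0,0,0,0,0,0],[200,0,0,0,0,0,0],[255,0,0,0,0,0,0],[255,0,0,0,0,0,0],[255,0,0,0,0,0,0],[255,0,0,0,0,0,0]]])

```text
clock: 11.27
position: [484.5, 97.8, 11.6]
ee_rot: [0.363, 0.932, 0.001, 0.001]
contact_force: [-0.8, -0.6, 4.7]
gripper_width: 41.9
grasp_force: 60.1
```

Request:
servo_tool(commands=[[[255,0,0,-0.01,0,0,0],[255,0,0,-0.03,0,0,0],[255,0,0,-0.035,0,0,0],[255,0,0,-0.035,0,0,0],[255,-0.0326,-0.016,0,0,0,0],[255,-0.0326,-0.016,0,0,0,0],[255,-0.0326,-0.016,0,0,0,0],[255,-0.0326,-0.016,0,0,0,0],[255,-0.0326,-0.016,0,0,0,0],[255,-0.0326,-0.016,0,0,0,0]]])

```text
clock: 12.1
position: [563.2, -107.0, 120.7]
ee_rot: [0.363, 0.932, 0.0, 0.0]
contact_force: [0.7, 0.8, -1.4]
gripper_width: 42.2
grasp_force: 61.0
```

Request:
servo_tool(commands=[[[255,-0.0326,-0.016,0,0,0,0],[255,-0.0326,-0.016,0,0,0,0],[255,-0.0326,-0.016,0,0,0,0],[255,0,0,0,0,0,0],[255,0,0,0,0,0,0],[255,0,0,0.015,0,0,0],[255,0,0,0,0,0,0]]])

```text
clock: 12.68
position: [600.4, -205.7, 103.1]
ee_rot: [0.363, 0.932, -0.0, -0.003]
contact_force: [-0.6, -0.0, -1.9]
gripper_width: 42.3
grasp_force: 61.0
```

```bash
python3 - <<'E'
from h import *
d=grab('wrist','w3');cv2.imwrite('pics/w3b.png',cv2.resize(d['frame'],(800,600),interpolation=cv2.INTER_CUBIC))
M=tool();print(M[:3,3].round(1).tolist())
f=1.5625
def pc(c,r):
    a=np.linspace(0,2*np.pi,60);P=np.array([pix(d,(c[0]+r*np.cos(t),c[1]+r*np.sin(t),c[2])) for t in a])*f
    return P.min(0).round(1),P.max(0).round(1)
print('ring',pc(M[:3,3]+[0,0,44-9.5],21.5))
for s,r in zip([[602.1,-205.3],[554.0,-160.9],[499.1,-110.5]],[25.5,30,34.5]): print(pc(s+[18],r))
E
```

```text
[600.9, -205.7, 104.0]
ring (array([311.1, 363.4]), array([476.1, 507.2]))
(array([346.3, 256.7]), array([447.1, 353.1]))
(array([333.4, 105.9]), array([460.8, 236.4]))
(array([318.3, -87.2]), array([476. ,  82.5]))
```

View pics/w3b.png

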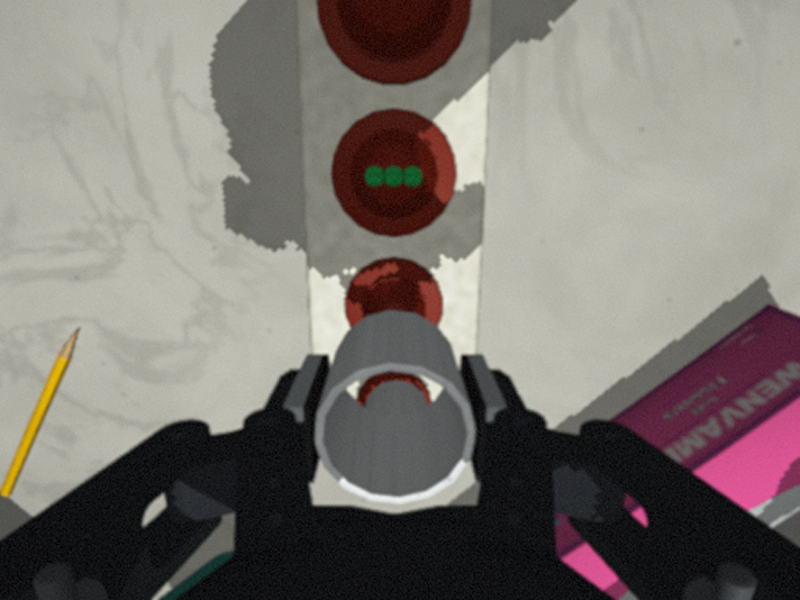

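The held ring's top is centred at (395,432), former 3 at (394,172) and former 4's lower edge at y=84. So the ring still needs about 2 mm along -x and 1 mm along -y. I'll check whether the arm has settled.

Request:
servo_tool(commands=[[[255,0,0,0.01,0,0,0],[255,0,0,0.01,0,0,0],[255,0,0,0,0,0,0],[255,0,0,0,0,0,0],[255,0,0,0,0,0,0],[255,0,0,0,0,0,0]]])

```text
clock: 13.23
position: [602.9, -206.9, 85.8]
ee_rot: [0.363, 0.932, 0.0, 0.0]
contact_force: [-0.1, -0.0, -0.3]
gripper_width: 42.0
grasp_force: 61.0
```

Request:
servo_tool(commands=[[[255,0,0,0,0,0,0],[255,0,0,0,0,0,0]]])

```text
clock: 13.4
position: [602.8, -207.0, 85.7]
ee_rot: [0.363, 0.932, 0.0, 0.0]
contact_force: [-0.8, 0.8, -0.8]
gripper_width: 42.1
grasp_force: 61.0
```

Request:
servo_tool(commands=[[[255,0,-0.0007,0.02,0,0,0],[255,0,0,0.02,0,0,0],[255,0,0,0.01,0,0,0],[255,0,0,0.004,0,0,0],[255,0,0,0,0,0,0],[255,0,0,0,0,0,0],[255,0,0,0,0,0,0]]])

```text
clock: 13.98
position: [603.0, -207.6, 32.5]
ee_rot: [0.363, 0.932, 0.0, 0.001]
contact_force: [-0.0, -0.5, -1.0]
gripper_width: 41.8
grasp_force: 61.0
```

Request:
servo_tool(commands=[[[255,0,0,0.001,0,0,0],[255,0,0,0.001,0,0,0],[255,0,0,0.001,0,0,0],[255,0,0,0,0,0,0],[255,0,0,0,0,0,0]]])

```text
clock: 14.4
position: [602.1, -207.5, 28.3]
ee_rot: [0.363, 0.932, -0.0, -0.0]
contact_force: [0.3, 0.2, -1.1]
gripper_width: 42.2
grasp_force: 61.0
```

Request:
servo_tool(commands=[[[255,0,0,0.001,0,0,0],[255,0,0,0.001,0,0,0],[255,0,0,0,0,0,0],[255,0,0,0,0,0,0],[255,0,0,0,0,0,0]]])

```text
clock: 14.82
position: [602.3, -207.5, 27.7]
ee_rot: [0.363, 0.932, -0.0, 0.0]
contact_force: [-2.3, 0.5, 5.6]
gripper_width: 42.3
grasp_force: 61.5
```

Request:
servo_tool(commands=[[[200,0,0,-0.001,0,0,0],[140,0,0,0,0,0,0],[100,0,0,0,0,0,0],[70,0,0,0,0,0,0],[70,0,0,0,0,0,0],[60,0,0,-0.02,0,0,0],[50,0,0,-0.035,0,0,0],[47,0,0,-0.035,0,0,0]]])

```text
clock: 15.48
position: [601.0, -207.4, 116.7]
ee_rot: [0.363, 0.932, -0.001, -0.002]
contact_force: [1.4, 0.2, 0.5]
gripper_width: 69.9
grasp_force: 0.0
```

Request:
servo_tool(commands=[[[47,0.0263,0.0245,0,0,0,0],[47,0.0263,0.0245,0,0,0,0],[47,0.0263,0.0245,0,0,0,0],[47,0.0263,0.0245,0,0,0,0],[47,0.0263,0.0245,0,0,0,0],[47,0.0263,0.0245,0,0,0,0],[47,0.0263,0.0245,0,0,0,0],[47,0.0263,0.0245,0,0,0,0],[47,0.0263,0.0245,0,0,0,0],[47,0.0263,0.0245,0,0,0,0]]])

```text
clock: 16.32
position: [573.7, 152.6, 117.3]
ee_rot: [0.363, 0.932, 0.0, 0.0]
contact_force: [1.2, 1.0, -0.1]
gripper_width: 69.3
grasp_force: 0.0
```

Request:
servo_tool(commands=[[[47,0.0263,0.0242,0,0,0,0],[47,0.0263,0.0242,0,0,0,0],[47,0,0,0,0,0,0],[47,0,0,0.02,0,0,0],[47,0,0,0.02,0,0,0],[47,0,0,0,0,0,0],[47,0,0,0,0,0,0]]])

```text
clock: 16.9
position: [567.7, 221.4, 76.4]
ee_rot: [0.363, 0.932, -0.001, -0.001]
contact_force: [0.3, -0.1, -0.5]
gripper_width: 69.8
grasp_force: 0.0
```

```bash
python3 - <<'E'
from h import *
M=tool();print(M.round(3)[:3,3].tolist(),arm.read_state()['gripper_width'],arm.read_state()['joints'])
t=grab('top','t2');s=grab('scene','s2')
a=cv2.resize(t['frame'][140:260,250:370],(500,500),interpolation=cv2.INTER_CUBIC)
b=cv2.resize(s['frame'][130:220,280:350],(300,386),interpolation=cv2.INTER_CUBIC)
c=np.zeros((500,800,3),np.uint8);c[:,:500]=a;c[:386,500:]=b;cv2.imwrite('pics/t2b.png',c)
E
```

```text
[567.654, 221.384, 76.381] 69.75266664663107 [ 6.37315885e-01  5.06185690e-01 -2.21666392e-01  2.32998014e-04
 -8.45894863e-01 -2.95131932e+00]
```

View pics/t2b.png

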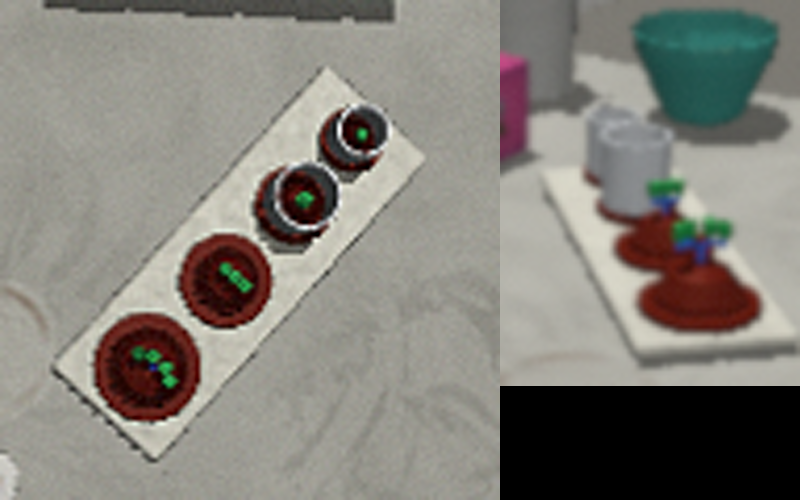

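Rings 1 and 2 sit concentric on their formers, at (363,130) and (306,197) in the top crop, and both are upright. Next I'll grip ring 3.

Request:
servo_tool(commands=[[[47,0,0.0006,0.025,0,0,0],[47,0,0,0.02,0,0,0],[47,0,0,0.013,0,0,0],[47,0,0,0.006,0,0,0],[47,0,0,0.0025,0,0,0],[47,0,0,0,0,0,0],[47,0,0,0,0,0,0],[47,0,0,0,0,0,0]]])

```text
clock: 17.67
position: [569.4, 223.0, 12.2]
ee_rot: [0.363, 0.932, 0.001, 0.001]
contact_force: [-0.9, -0.3, 0.6]
gripper_width: 70.1
grasp_force: 0.0
```

Request:
servo_tool(commands=[[[80,0,0,0,0,0,0],[110,0,0,0,0,0,0],[200,0,0,0,0,0,0],[255,0,0,0,0,0,0],[255,0,0,0,0,0,0],[255,0,0,0,0,0,0],[255,0,0,0,0,0,0]]])

```text
clock: 18.25
position: [569.1, 222.8, 12.1]
ee_rot: [0.363, 0.932, 0.0, 0.001]
contact_force: [-0.7, -1.2, 6.0]
gripper_width: 51.0
grasp_force: 62.1
```

```bash
python3 - <<'E'
from h import *
t=ld('t2')
for (u,v),z in (((364,129),56),((306,196),62)): print(world(t,(u+.5)/4.1667-.5+250,(v+.5)/4.1667-.5+140,z).round(1))
print(tool()[:3,3])
E
```

```text
[ 644.9 -243.2   56. ]
[ 602.6 -204.9   62. ]
[569.08819978 222.80280473  12.12480048]
```

Request:
servo_tool(commands=[[[255,0,0,-0.01,0,0,0],[255,0,0,-0.03,0,0,0],[255,0,0,-0.035,0,0,0],[255,0,0,-0.03,0,0,0],[255,-0.0227,-0.0267,0,0,0,0],[255,-0.0227,-0.0267,0,0,0,0],[255,-0.0227,-0.0267,0,0,0,0],[255,-0.0227,-0.0267,0,0,0,0],[255,-0.0227,-0.0267,0,0,0,0],[255,-0.0227,-0.0267,0,0,0,0]]])

```text
clock: 19.08
position: [559.8, 10.9, 116.0]
ee_rot: [0.363, 0.932, 0.0, -0.0]
contact_force: [-0.2, -0.4, -0.8]
gripper_width: 51.4
grasp_force: 63.0
```

Request:
servo_tool(commands=[[[255,-0.0227,-0.0267,0,0,0,0],[255,-0.0227,-0.0267,0,0,0,0],[255,-0.0227,-0.0267,0,0,0,0],[255,-0.0227,-0.0267,0,0,0,0],[255,-0.0227,-0.0267,0,0,0,0],[255,0,0,0,0,0,0],[255,0,0,0.01,0,0,0],[255,0,0,0,0,0,0],[255,0,0,0,0,0,0],[255,0,0,0,0,0,0]]])

```text
clock: 19.92
position: [553.8, -161.5, 105.6]
ee_rot: [0.362, 0.932, -0.0, -0.0]
contact_force: [0.4, 0.1, -1.5]
gripper_width: 51.3
grasp_force: 63.1
```

```bash
python3 - <<'E'
from h import *
d=grab('wrist','w4');cv2.imwrite('pics/w4b.png',cv2.resize(d['frame'],(800,600),interpolation=cv2.INTER_CUBIC))
M=tool();print(M[:3,3].round(1).tolist())
f=1.5625
def pc(c,r):
    a=np.linspace(0,2*np.pi,60);P=np.array([pix(d,(c[0]+r*np.cos(t),c[1]+r*np.sin(t),c[2])) for t in a])*f
    return P.min(0).round(1),P.max(0).round(1)
print('ring',pc(M[:3,3]+[0,0,50-10.1],26))
for s,r in zip([[554.0,-160.9],[499.1,-110.5]],[30,34.5]): print(pc(s+[18],r))
E
```

```text
[554.0, -161.5, 105.8]
ring (array([289.7, 353.8]), array([496.5, 532.4]))
(array([336. , 243.6]), array([453.6, 356.3]))
(array([321.6,  71.4]), array([468.4, 223.2]))
```

View pics/w4b.png

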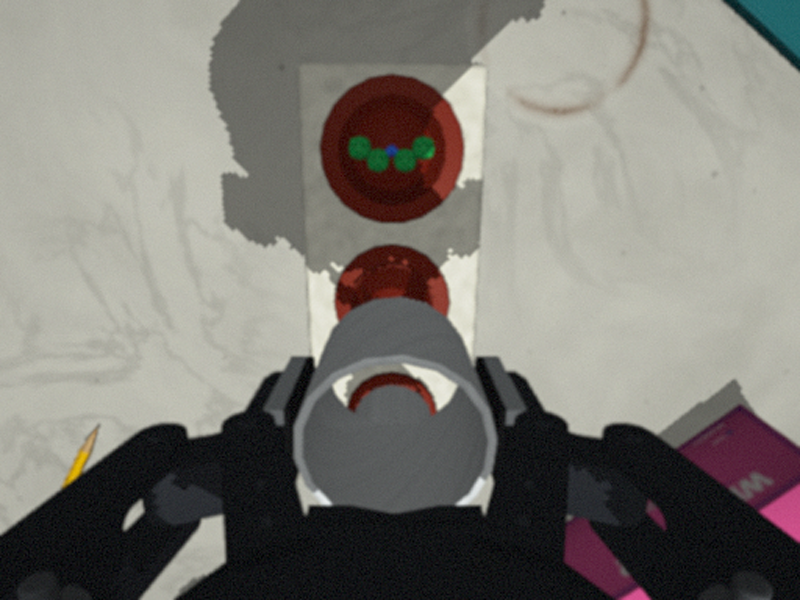

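Ring 3 held: left and right edges at 294 and 496, top at 355. Former 4 is centred at (392,148). Alignment is within about 1 mm, so I'll lower it.

Request:
servo_tool(commands=[[[255,0.0004,-0.0005,0.02,0,0,0],[255,0,0,0.02,0,0,0],[255,0,0,0.02,0,0,0],[255,0,0,0.009,0,0,0],[255,0,0,0.004,0,0,0],[255,0,0,0,0,0,0],[255,0,0,0,0,0,0],[255,0,0,0,0,0,0]]])

```text
clock: 20.63
position: [554.2, -162.7, 34.1]
ee_rot: [0.363, 0.932, 0.0, 0.001]
contact_force: [-0.4, 0.6, -1.0]
gripper_width: 51.3
grasp_force: 63.1
```

Request:
servo_tool(commands=[[[255,0,0,0.001,0,0,0],[255,0,0,0.001,0,0,0],[255,0,0,0.001,0,0,0],[255,0,0,0,0,0,0],[255,0,0,0,0,0,0]]])

```text
clock: 21.05
position: [553.1, -162.8, 29.9]
ee_rot: [0.363, 0.932, 0.0, 0.0]
contact_force: [0.5, 0.3, -1.4]
gripper_width: 51.0
grasp_force: 63.1
```

Request:
servo_tool(commands=[[[255,0,0,0.001,0,0,0],[255,0,0,0.001,0,0,0],[255,0,0,0,0,0,0],[255,0,0,0,0,0,0],[255,0,0,0,0,0,0]]])

```text
clock: 21.47
position: [553.3, -162.8, 28.1]
ee_rot: [0.363, 0.932, 0.0, 0.0]
contact_force: [-1.3, 0.4, 1.9]
gripper_width: 51.0
grasp_force: 63.3
```

Request:
servo_tool(commands=[[[255,0,0,0.001,0,0,0],[255,0,0,0,0,0,0],[200,0,0,-0.001,0,0,0],[110,0,0,0,0,0,0],[70,0,0,0,0,0,0],[47,0,0,0,0,0,0],[40,0,0,0,0,0,0],[40,0,0,-0.02,0,0,0],[20,0,0,-0.035,0,0,0],[0,0,0,-0.035,0,0,0]]])

```text
clock: 22.3
position: [552.1, -162.8, 117.4]
ee_rot: [0.363, 0.932, -0.001, -0.002]
contact_force: [0.9, 0.0, 0.3]
gripper_width: 85.6
grasp_force: 0.0
```

Request:
servo_tool(commands=[[[0,0.0294,0.0184,0,0,0,0],[0,0.0294,0.0184,0,0,0,0],[0,0.0294,0.0184,0,0,0,0],[0,0.0294,0.0184,0,0,0,0],[0,0.0294,0.0184,0,0,0,0],[0,0.0294,0.0184,0,0,0,0],[0,0.0294,0.0184,0,0,0,0],[0,0.0294,0.0184,0,0,0,0],[0,0.0294,0.0184,0,0,0,0],[0,0.0294,0.0184,0,0,0,0]]])

```text
clock: 23.13
position: [460.4, 173.2, 117.8]
ee_rot: [0.363, 0.932, 0.0, 0.0]
contact_force: [0.7, 0.5, -0.6]
gripper_width: 85.5
grasp_force: 0.0
```

Request:
servo_tool(commands=[[[0,0.029,0.0188,0,0,0,0],[0,0,0,0,0,0,0],[0,0,0,0.02,0,0,0],[0,0,0,0,0,0,0],[0,0,0,0,0,0,0],[0,0,0,0,0,0,0]]])

```text
clock: 23.63
position: [452.8, 204.8, 98.1]
ee_rot: [0.363, 0.932, -0.0, 0.0]
contact_force: [0.5, -0.1, -0.4]
gripper_width: 85.5
grasp_force: 0.0
```

```bash
python3 - <<'E'
from h import *
M=tool();print(M.round(3)[:3,3].tolist(),goal((452.5,204.7,11)),arm.read_state()['gripper_width'],arm.read_state()['joints'].round(2))
w=grab('wrist','w5');t=grab('top','t3')
a=cv2.resize(t['frame'][150:260,260:360],(400,440),interpolation=cv2.INTER_CUBIC)
b=cv2.resize(w['frame'],(400,300),interpolation=cv2.INTER_CUBIC)
c=np.zeros((440,800,3),np.uint8);c[:,:400]=a;c[:300,400:]=b;cv2.imwrite('pics/t3b.png',c)
print('ring4 in view', np.array(pix(w,(452.5,204.7,58)))*400/512+[400,0])
E
```

```text
[452.791, 204.769, 98.085] [ 0.2 -0.2 87.1] 85.54089931236254 [ 0.75  0.32 -0.48  0.   -0.77 -3.07]
ring4 in view [596.33411357 167.45955847]
```

View pics/t3b.png

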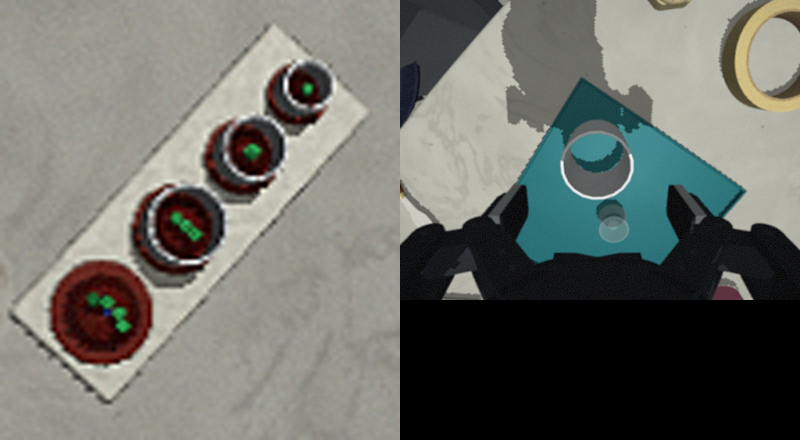

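Ring 3 is seated concentrically at (178,225) in the top crop. Ring 4's top is at (597,165) in the wrist view, about 1 mm from the prediction. Joint 6 reads -3.07, close to its limit, so I'll back it off by 6° before descending.

Request:
servo_tool(commands=[[[0,0.001,0,0,0,0,-6],[0,0,0,0.03,0,0,0],[0,0,0,0.03,0,0,0],[0,0,0,0.015,0,0,0],[0,0,0,0.008,0,0,0],[0,0,0,0.004,0,0,0],[0,0,0,0,0,0,0],[0,0,0,0,0,0,0],[0,0,0,0,0,0,0]]])

```text
clock: 24.48
position: [452.6, 206.4, 12.0]
ee_rot: [0.314, 0.95, 0.001, 0.001]
contact_force: [-0.7, -0.9, 0.3]
gripper_width: 85.2
grasp_force: 0.0
```

Request:
servo_tool(commands=[[[40,0,0,0,0,0,0],[70,0,0,0,0,0,0],[110,0,0,0,0,0,0],[255,0,0,0,0,0,0],[255,0,0,0,0,0,0],[255,0,0,0,0,0,0],[255,0,0,0,0,0,0],[255,0,0,0,0,0,0]]])

```text
clock: 25.15
position: [452.2, 206.1, 12.1]
ee_rot: [0.314, 0.95, 0.001, 0.001]
contact_force: [-1.2, -0.6, 6.4]
gripper_width: 60.3
grasp_force: 63.5
```

Request:
servo_tool(commands=[[[255,0,0,-0.01,0,0,0],[255,0,0,-0.03,0,0,0],[255,0,0,-0.035,0,0,0],[255,0,0,-0.035,0,0,0],[255,0,0,0,0,0,0],[255,0,0,0,0,0,0]]])

```text
clock: 25.65
position: [452.4, 206.6, 122.8]
ee_rot: [0.314, 0.949, 0.002, 0.001]
contact_force: [-0.6, -0.1, -3.6]
gripper_width: 60.2
grasp_force: 65.7
```

```bash
python3 - <<'E'
from h import *
print(tool().round(3).tolist(),arm.read_state()['joints'].round(2))
E
```

```text
[[-0.803, 0.596, 0.004, 452.4], [0.596, 0.803, 0.004, 206.585], [-0.001, 0.005, -1.0, 122.848], [0.0, 0.0, 0.0, 1.0]] [ 0.76  0.28 -0.45 -0.   -0.83 -2.96]
```

Request:
servo_tool(commands=[[[255,-0.0179,-0.0241,0,0,0,0],[255,-0.0179,-0.0241,0,0,0,0],[255,-0.0179,-0.0241,0,0,0,0],[255,0,0,0,0,0,6],[255,-0.0269,-0.0195,0,0,0,0],[255,-0.0269,-0.0195,0,0,0,0],[255,-0.0269,-0.0195,0,0,0,0],[255,-0.0269,-0.0195,0,0,0,0],[255,-0.0269,-0.0195,0,0,0,0],[255,-0.0269,-0.0195,0,0,0,0]]])

```text
clock: 26.48
position: [490.0, -81.2, 118.9]
ee_rot: [0.363, 0.932, -0.001, -0.002]
contact_force: [0.8, 0.7, -1.7]
gripper_width: 60.5
grasp_force: 65.9
```

Request:
servo_tool(commands=[[[255,-0.0272,-0.0193,0,0,0,0],[255,0,0,0,0,0,0],[255,0,0,0.01,0,0,0],[255,0,0,0,0,0,0],[255,0,0,0,0,0,0],[255,0,0,0,0,0,0],[255,0,0,0,0,0,0]]])

```text
clock: 27.07
position: [498.4, -111.3, 110.7]
ee_rot: [0.362, 0.932, -0.0, -0.0]
contact_force: [0.6, 1.9, -1.8]
gripper_width: 60.2
grasp_force: 65.9
```

```bash
python3 - <<'E'
from h import *
d=grab('wrist','w6');cv2.imwrite('pics/w6b.png',cv2.resize(d['frame'],(800,600),interpolation=cv2.INTER_CUBIC))
M=tool();print(M.round(3).tolist(),goal((499.0,-112.4,30)))
f=1.5625
def pc(c,r):
    a=np.linspace(0,2*np.pi,60);P=np.array([pix(d,(c[0]+r*np.cos(t),c[1]+r*np.sin(t),c[2])) for t in a])*f
    return P.min(0).round(1),P.max(0).round(1)
print('ring',pc(M[:3,3]+[0,0,56-10.1],30.5),'inner bottom',pc(M[:3,3]+[0,0,-10.1],28))
print(pc([499.1,-110.5,18],34.5))
E
```

```text
[[-0.738, 0.675, 0.0, 498.536], [0.675, 0.738, 0.0, -111.355], [-0.0, 0.0, -1.0, 110.923], [0.0, 0.0, 0.0, 1.0]] [-1.  -0.5 80.9]
ring (array([265.3, 345.6]), array([519.9, 563.1])) inner bottom (array([313.7, 289.6]), array([472.7, 435.7]))
(array([329.3, 233.4]), array([461.8, 360.5]))
```

View pics/w6b.png

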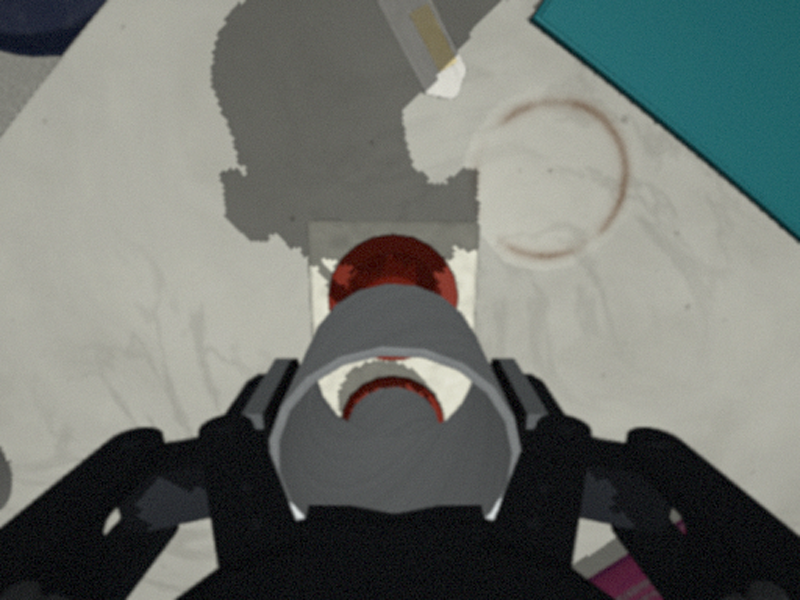

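Ring 4 held: edges at 269 and 520, top at 346. Former 4's edges are at 330 and 458, top at 235, so it is aligned to under 1 mm. Lowering.

Request:
servo_tool(commands=[[[255,0,0,0.02,0,0,0],[255,0,0,0.02,0,0,0],[255,0,0,0.02,0,0,0],[255,0,0,0.012,0,0,0],[255,0,0,0.005,0,0,0],[255,0,0,0,0,0,0],[255,0,0,0,0,0,0],[255,0,0,0,0,0,0]]])

```text
clock: 27.78
position: [499.4, -112.0, 34.9]
ee_rot: [0.363, 0.932, 0.0, 0.001]
contact_force: [-0.4, -0.0, -2.3]
gripper_width: 60.4
grasp_force: 65.9
```

Request:
servo_tool(commands=[[[255,0,0,0.001,0,0,0],[255,0,0,0.001,0,0,0],[255,0,0,0.001,0,0,0],[255,0,0,0,0,0,0],[255,0,0,0,0,0,0]]])

```text
clock: 28.2
position: [498.5, -112.3, 30.9]
ee_rot: [0.363, 0.932, 0.0, 0.0]
contact_force: [0.3, -0.1, -2.6]
gripper_width: 60.7
grasp_force: 65.9
```

Request:
servo_tool(commands=[[[255,0,0,0.001,0,0,0],[255,0,0,0.001,0,0,0],[255,0,0,0.001,0,0,0],[255,0,0,0,0,0,0],[255,0,0,0,0,0,0]]])

```text
clock: 28.62
position: [498.5, -112.3, 28.1]
ee_rot: [0.363, 0.932, -0.0, 0.0]
contact_force: [-2.2, 0.4, 2.6]
gripper_width: 60.4
grasp_force: 66.2
```

Contact came at z = 28.1, as predicted. I'll release, retreat clear and inspect.

Request:
servo_tool(commands=[[[255,0,0,0.001,0,0,0],[255,0,0,0,0,0,0],[160,0,0,-0.001,0,0,0],[80,0,0,0,0,0,0],[40,0,0,0,0,0,0],[0,0,0,0,0,0,0],[0,0,0,0,0,0,0],[0,0,0,0,0,0,0],[0,0,0,-0.02,0,0,0],[0,0,0,-0.035,0,0,0]]])

```text
clock: 29.45
position: [495.5, -112.3, 79.9]
ee_rot: [0.363, 0.932, -0.002, -0.004]
contact_force: [0.3, 0.3, 0.3]
gripper_width: 84.9
grasp_force: 0.0
```

Request:
servo_tool(commands=[[[0,0,0,-0.035,0,0,0],[0,0,0,-0.035,0,0,0],[0,0.03,0.02,-0.01,0,0,0],[0,0.03,0.02,0,0,0,0],[0,0.03,0.02,0,0,0,0],[0,0.03,0.02,0,0,0,0],[0,0.03,0.02,0,0,0,0],[0,0,0,0,0,0,0],[0,0,0,0,0,0,0],[0,0,0,0,0,0,0]]])

```text
clock: 30.28
position: [455.5, 63.0, 162.7]
ee_rot: [0.363, 0.932, -0.0, -0.0]
contact_force: [0.6, 0.1, -0.8]
gripper_width: 85.3
grasp_force: 0.0
```

```bash
python3 - <<'E'
from h import *
t=grab('top','t4');s=grab('scene','s4')
a=cv2.resize(t['frame'][150:260,260:360],(400,440),interpolation=cv2.INTER_CUBIC)
b=cv2.resize(s['frame'][130:230,270:360],(396,440),interpolation=cv2.INTER_CUBIC)
cv2.imwrite('pics/t4b.png',np.hstack([a,b]))
print(arm.read_state()['clock'])
E
```

```text
30.3833
```

View pics/t4b.png

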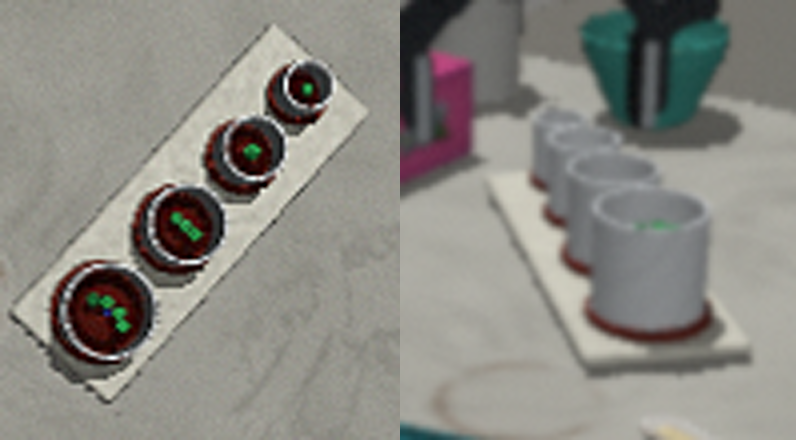

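All four rings are upright and flat on their own formers, with tops at (308,86), (250,149), (186,224) and (106,310) in the top crop. The wax is intact and the arm is clear.

```bash
python3 -c "
from bench import ticket
print(ticket.job_done())"
```

```text
the job is handed in; nothing more can be done
None
```

All four casting rings are on their own formers, smallest to largest along the board; the final pictures show them upright and flat on the rims with the wax undisturbed, and the job was handed in at about 30 s on the robot's clock.

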